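# Pack in, tray home, body held over its posts

### The arm

A 6-joint arm with a two-finger parallel gripper is mounted at the origin on the work surface. World frame = base frame: x ahead of the robot, y to its left, z up, the work surface at z = 0. Lengths are in m, angles in rad, forces in N, time in s.
With the tool pointing down it reaches from about 0.35 to 1 m from the base axis. Payload 7.1 kg.
Tool frame: the origin (TCP) lies midway between the tips of the shut fingers; the grasp point (between the pads) lies 19 mm behind it; z points along the fingers, y is the line along which they close (so a half turn about z gives the same grasp; the last joint's range is limited). The gripper opens to 85 mm and grips with 20 to 120 N. Pads are 22 mm wide; open, the fingers measure 114 mm over their backs; the gripper's body (76 mm by 85 mm) begins 54 mm behind the grasp point. The pads swing forward as they close: fully open they stand 13 mm farther back than shut.
Start: joints at [1.223, 0.423, 1.63, -0, 1.089, -0.019], TCP at [0.202, 0.592, 0.231] pointing down, gripper open.
Joint ranges: [-3, 3], [-0.9, 2.11], [0.09, 2.58], [-1.31, 4.45], [0.11, 2.69], [-2.54, 2.54]. Speed limits (rad/s): [2.39, 2.39, 3.01, 3.14, 3.14, 3.14].

### API

Orientations are given as a 3x3 rotation matrix whose columns are the frame's x, y, z axes.
In Python, from cell import observe, capture, camera_info, hand_in gives the robot as it stands.
- The arm moves only by the tool apply_moves, never from a script. Its argument "increments" is a list of rows, each a list of 4 numbers: the shift along the tool's x, y, z in m, then the turn about the tool's z in rad. In form: [[tx, ty, tz, turn], ...]. A call has 1 to 8 rows; each row shifts and turns the commanded pose from where the row before left it, along the tool's axes as they then stand; what a row does not reach is not made up. A row lasts 1/12 s, in which the tool goes at most 41.7 mm and 7.16 degrees, less where a joint would pass 70% of its speed; a pose out of reach is approached as far as the arm can. A call with a gripper value outside its range is refused whole. "claw" is the finger opening in m, from 0 to 0.0854, set as the call begins (left out, the last holds). The fingers move at their own pace and stop on an object; "force" is the grip in N (left out, the last holds). Time passes only in rows, so rows that do not move let the fingers close. It gives the time, the measured TCP pose, the force, the opening and the grip force at its end, in the units of the state.
- observe(): the state, without advancing time (a new reading comes with each control period).
- capture(name): name is "scene" or "top"; returns the picture (384x512x3 uint8, red, green, blue); there is no depth.
- camera_info(name): a dict with "K" (3x3 intrinsics, pixels), "world_to_cam" (4x4, takes a point from world to camera coordinates). Camera axes: x right, y up, looking along -z (the intrinsics and any distortion apply to the point x, -y, -z); pixel columns grow to the right and rows downward; lengths in m; the calibration is good to about 2 mm. A picture is of the moment at which its call begins. camera_info takes no time and is no camera call.
- hand_in(): hands the job in; it is judged then, once.
The state is a dict: "time_s": time; "joints": joint angles; "joint_vel": joint speeds; "effort": joint torques, N m; "position": TCP position; "tool_rot": TCP orientation; "contact_force": force on the tool from outside, world axes, zero at the start; "wrist_torque": the same for the moment, N m; "gripper_width": opening from 0.0 (shut) to 1.0 (fully open); "finger_force": force on a finger pad.
Only numpy, scipy, OpenCV 4.12 (cv2) and the standard library are available. Lean on these libraries where they do the work, as an engineer would, in place of code of your own. Each camera call takes 0.05 s, during which the arm holds its last target. There are 200 camera calls.

### The job

Get the toy truck ready to close up: lay the charged blue battery pack flat in the truck's open battery tray, let go of it, and push the tray fully home. Then pick up the orange body shell, lift it clear over the clutter on the bench and hold it level, bonnet to the truck's front, with each of its holes right above its own body post and about a centimetre clear of the post tips, so that I can plug in its lamp lead. Don't drop the pack, don't let the shell touch the truck or the organiser, leave everything else on the bench where it is, and finish still holding the shell there.

Things in the scene. Friction and masses are not known exactly. Their poses are not given: they have to be found in the camera images.
- pack: charged battery pack, blue block 58 x 34 x 22 mm, about 90 g, loose, lying flat on the bench; origin at the centre of its underside, x along its 58 mm length, z up; either end may go first
- old_pack: worn-out battery pack of the same size and shape but green, loose; a bystander. The two packs may lie in either of two places
- truck: black toy truck chassis, yellow hubs, on a metal work stand fixed to the bench. Origin on the bench under its middle; x to its front (bumper x = +116 mm; rear with the tray x = -95 mm, nearer the robot), y to its left. Tyres at x = +-72 mm reach y = +-64 mm, 92 mm high; parts on its deck below 110 mm; 4 body posts up to 130 mm. Ahead of x = -95 mm the deck (underside 82 mm up) roofs the tray bay
- tray (a joint): how far the battery tray is pulled out of the truck's rear, m: 0 = fully home, starts pulled out by 68 to 80 mm, 85 mm at most; it slides along the truck's x (opening to -x), resists with about 1.2 N and stays where it is left
- tray_floor (a point): centre of the tray's inner floor, 54 mm above the bench; x to the truck's front, y to its left. Inner floor 68 (x) by 44 mm (y); side and inner-end rims stand 5 mm above it, so the pack stands 17 mm proud of them; the yellow front plate, x = -34 to -38 mm, stands 26 mm above the floor
- tray_front (a point): middle of the outer face of the tray's yellow front plate (58 mm wide, from 48 to 80 mm above the bench), 70 mm above the bench: the place to push, towards the truck's +x. It moves with the tray. A finger pull 30 mm wide sticks out 7 mm from the plate, its top 54.5 mm above the bench
- shell: orange truck body shell 200 x 92 mm, about 170 g, loose, standing on its lower edge; origin centre of its underside, x to its bonnet (white round lamps; the rear bed is black), y to its left. Bonnet and bed 30 mm high; the cab is the grip: 64 mm wide in y, upright sides, x -31 to +39 mm, from 30 to 69 mm above the lower edge (roof lamps to 79 mm)
- cab (a point): centre of the shell's cab roof, 69 mm above the shell's lower edge, 4 mm ahead of its origin
- post_fl (a point): tip of the front left white body post (6 mm dia, upright), 130 mm above the bench
- post_fr (a point): tip of the front right white body post (6 mm dia, upright), 130 mm above the bench
- post_rl (a point): tip of the rear left white body post (6 mm dia, upright), 130 mm above the bench
- post_rr (a point): tip of the rear right white body post (6 mm dia, upright), 130 mm above the bench
- hole_fl (a point): centre of the front left 9 mm body hole, on the underside of its panel, 27 mm above the shell's lower edge; it belongs over post_fl
- hole_fr (a point): centre of the front right 9 mm body hole, on the underside of its panel, 27 mm above the shell's lower edge; it belongs over post_fr
- hole_rl (a point): centre of the rear left 9 mm body hole, on the underside of its panel, 27 mm above the shell's lower edge; it belongs over post_rl
- hole_rr (a point): centre of the rear right 9 mm body hole, on the underside of its panel, 27 mm above the shell's lower edge; it belongs over post_rr
- organiser: red open parts organiser full of small parts, 140 (x) x 100 (y) x 50 mm high, fixed, between shell and truck; origin at the centre of its underside
- pot: white pencil pot, 72 mm dia, 95 mm high, pencils up to 155 mm; origin at the centre of its underside; a bystander
- charger: white battery charger 90 x 190 x 30 mm, cells in it to 41 mm; origin at the centre of its underside; a bystander
- meter: yellow multimeter lying flat, 150 x 75 x 34 mm, dial to 47 mm; origin at the centre of its underside; a bystander
- glue: white glue bottle with red cap, 36 mm dia, 105 mm high; origin at the centre of its underside; a bystander
- driver: screwdriver with red handle lying on the bench; a bystander
- pliers: pliers with blue handles lying on the bench, 130 mm long; a bystander
Not all that is in view belongs to the job. Of the things that look like the pack, take the one that is nearest to the robot's base at the start.

How it is judged:
On the way, in this order (a step that is already met when the one before it is completed fails the run):
1. the blue pack lies flat in the tray, let go (x of pack in the frame of tray_floor between -0.008 and 0.008 m and y of pack in the frame of tray_floor between -0.008 and 0.008 m and z of pack in the frame of tray_floor below 0.003 m and angle between pack's own z axis and vertical below 0.12 rad and contact force between pack and the fingers below 0.1 N), for 0.2 s.
2. the tray is pushed fully home with the pack in it (x of pack in the frame of tray_floor between -0.008 and 0.008 m and y of pack in the frame of tray_floor between -0.008 and 0.008 m and z of pack in the frame of tray_floor below 0.003 m and angle between pack's own z axis and vertical below 0.12 rad and value of joint tray below 0.004 m), for 0.2 s.
At the end, for the whole second after the job is handed in: For the last second: blue pack flat in the tray, tray home within 4 mm; the gripper holds the shell at rest, level within 0.10 rad, bonnet to the truck's front, holes within 7 mm sideways of their posts and 4 to 20 mm above the tips, touching only the fingers (all of step 2 and horizontal distance between hole_fl and post_fl below 0.007 m and z of hole_fl in the frame of post_fl between 0.004 and 0.02 m and horizontal distance between hole_rr and post_rr below 0.007 m and z of hole_rr in the frame of post_rr between 0.004 and 0.02 m and angle between shell's own z axis and vertical below 0.1 rad and linear speed of shell below 0.02 m/s and contact force between shell and the fingers above 1 N and contact force between shell and truck below 0.1 N); the arm keeps its last pose, push and grip.
It fails at once if a bystander is moved by more than 20 mm (distance of any of old_pack, pot, charger, meter, glue, driver, pliers from where it was at the start of the episode above 0.02 m).
It fails at once if the shell touches the truck (more than 1 N) (contact force between shell and truck above 1 N).
It fails at once if the shell touches the organiser (more than 1 N) (contact force between shell and organiser above 1 N).
It fails at once if the pack is dropped (falls free from more than about 25 mm) (contact force between pack and the fingers below 0.05 N and linear speed of pack above 0.7 m/s).
It also fails if it takes over 72 s, if anything falls off the work surface, if the arm or the gripper's body presses on something with over 40 N, if the wrist force passes 120 N, or if a joint passes its speed limit or range.

## Working session

There is one attempt and no reset: what is moved stays moved. The work goes in short steps, Python scripts to look and compute and a tool call to move; the robot and the scene stay as the last step left them, time stands still between calls to the robot, and variables do not carry over. Pictures are saved under pics/ and viewed, at most 10 in all, crops included, and the job is handed in when it is done.

Besides the shell and the picture viewer there is one more tool, called after "Emit:" by a JSON object that holds its "api" and its "payload". apply_moves: Moves the arm, as the interface text tells. Its arguments: {"type":"object","properties":{"increments":{"type":"array","items":{"type":"array","items":{"type":"number"}}},"claw":{"type":"number"},"force":{"type":"number"}},"required":["increments"]}

```bash
mkdir -p pics; ls
python3 - <<'E'
from cell import *
import cv2,numpy as np
for n in("scene","top"):
    im=capture(n); cv2.imwrite(f"pics/{n}0.png",im[:,:,::-1]); np.save(n+"0.npy",im)
    i=camera_info(n);print({k:np.round(v,4).tolist() if not isinstance(v,str) else v for k,v in i.items()})
s=observe();print(s)
E
```

```text
pics
{'K': [[403.122, 0.0, 256.1444], [0.0, 403.122, 192.7774], [0.0, 0.0, 1.0]], 'world_to_cam': [[-0.7834, 0.6214, -0.0051, 0.4705], [-0.5209, -0.6522, 0.5508, 0.1779], [0.339, 0.4342, 0.8346, -1.4982], [0.0, 0.0, 0.0, 1.0]]}
{'K': [[435.2598, 0.0, 265.7298], [0.0, 435.2598, 190.0891], [0.0, 0.0, 1.0]], 'world_to_cam': [[0.0249, -0.9996, 0.0102, -0.0657], [0.996, 0.0257, 0.0859, -0.5766], [-0.0861, 0.0081, 0.9963, -1.5154], [0.0, 0.0, 0.0, 1.0]]}
{'time_s': 0.1, 'joints': array([ 1.22300750e+00,  4.23795503e-01,  1.63060429e+00, -1.88661645e-05,
        1.08857274e+00, -1.89846854e-02]), 'joint_vel': array([-0.0018475 , -0.00163593, -0.00036172, -0.00075969, -0.00086153,
        0.00043506]), 'effort': array([-3.94746467e-04, -5.58423650e+01, -2.82446069e+01, -7.18014371e-05,
        2.90563083e-03, -2.15899341e-06]), 'position': array([0.20162621, 0.59107337, 0.23060765]), 'tool_rot': array([[-9.46432004e-01,  3.22902856e-01, -4.54577954e-04],
       [ 3.22903176e-01,  9.46431108e-01, -1.30296555e-03],
       [ 9.49542020e-06, -1.37995296e-03, -9.99999048e-01]]), 'contact_force': array([0.63684715, 0.28034257, 0.32386587]), 'wrist_torque': array([-0.03862107, -0.02098799, -0.0430958 ]), 'finger_force': 0.0, 'gripper_width': 1.001126089811062}
```

View pics/scene0.png

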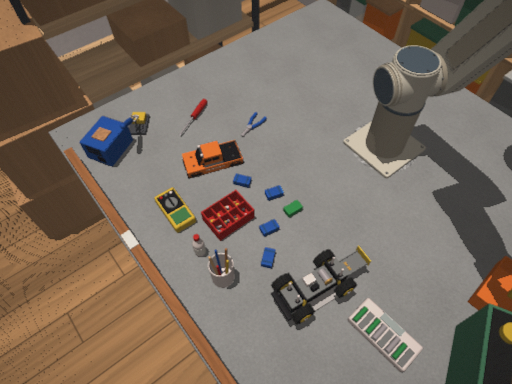

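View pics/top0.png

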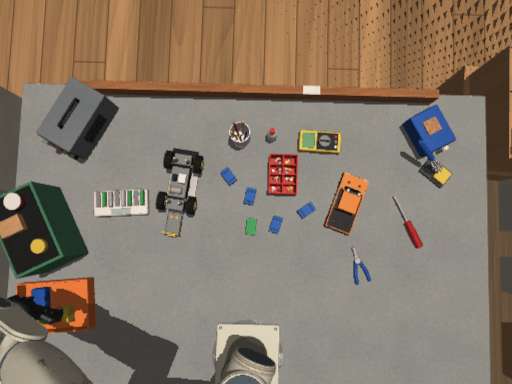

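Scene: four blue blocks at scene px (243,181), (274,192), (270,228), (268,258), which are top px (306,210), (276,224), (250,197), (229,176). The old pack is green at scene (293,209) / top (251,226). The truck is at top (182,190) with its tray near (173,225). The shell is at top (347,203), bonnet towards the top right. The blue tool on the right (430,130) is no pack.

```bash
cat > h.py <<'E'
from cell import *
import cv2,numpy as np
def proj(n,P):
    i=camera_info(n);P=np.atleast_2d(P);c=P@i["world_to_cam"][:3,:3].T+i["world_to_cam"][:3,3]
    q=np.c_[c[:,0],-c[:,1],-c[:,2]]@np.array(i["K"]).T;return q[:,:2]/q[:,2:]
def ray(n,uv):
    i=camera_info(n);R=np.array(i["world_to_cam"])[:3,:3];t=np.array(i["world_to_cam"])[:3,3]
    d=np.linalg.inv(i["K"])@[uv[0],uv[1],1];d=R.T@(d*[1,-1,-1]);return -R.T@t,d/np.linalg.norm(d)
def onz(n,uv,z):
    o,d=ray(n,uv);return o+d*(z-o[2])/d[2]
def tri(a,b):  # scene px, top px
    o1,d1=ray("scene",a);o2,d2=ray("top",b)
    s,t=np.linalg.lstsq(np.c_[d1,-d2],o2-o1,rcond=None)[0]
    p,q=o1+s*d1,o2+t*d2;return (p+q)/2,np.linalg.norm(p-q)
def mask(im,lo,hi):
    return cv2.inRange(cv2.cvtColor(im,cv2.COLOR_RGB2HSV),np.array(lo),np.array(hi))
def blobs(m,amin=20):
    cs,_=cv2.findContours(m,cv2.RETR_EXTERNAL,cv2.CHAIN_APPROX_NONE)
    return [c for c in cs if cv2.contourArea(c)>=amin]
E
python3 - <<'E'
from h import *
np.set_printoptions(precision=4,suppress=True)
for col,lo,hi in(("blue",(105,120,60),(125,255,255)),("green",(50,100,40),(85,255,255))):
  for n in("scene","top"):
    im=np.load(n+"0.npy")
    for c in blobs(mask(im,lo,hi),60):
        r=cv2.minAreaRect(c);w=onz(n,r[0],.022)
        cw=np.array([onz(n,p[0],.022)[:2] for p in c]);rw=cv2.minAreaRect(cw.astype(np.float32)*1000)
        print(col,n,np.round(r[0],1),cv2.contourArea(c),"w",w,"dist",np.hypot(*w[:2]),"rect mm",np.round(rw[1],1),round(rw[2],1))
im=np.load("top0.npy");cv2.imwrite("pics/t1.png",cv2.resize(im[140:250,140:380],None,fx=3.3,fy=3.3,interpolation=cv2.INTER_CUBIC)[:,:,::-1])
im=np.load("scene0.npy");cv2.imwrite("pics/s1.png",cv2.resize(im[120:330,170:390],None,fx=2.8,fy=2.8,interpolation=cv2.INTER_CUBIC)[:,:,::-1])
E
```

```text
blue scene [267.7 257.3] 175.5 w [0.6279 0.0911 0.022 ] dist 0.6344403902644 rect mm [61.7 32.6] 37.3
blue scene [269.1 227.2] 167.5 w [0.5585 0.0135 0.022 ] dist 0.5586208090905197 rect mm [39.2 58.1] 80.6
blue scene [273.8 192.2] 151.5 w [ 0.4614 -0.0799  0.022 ] dist 0.4682380101990722 rect mm [41.1 58.1] 72.8
blue scene [241.6 180.1] 138.0 w [ 0.5158 -0.1872  0.022 ] dist 0.548746356627846 rect mm [42. 58.] 34.6
blue scene [109.3 137.3] 1474.0 w [ 0.7818 -0.6489  0.022 ] dist 1.015971670266682 rect mm [222.2 175.3] 29.6
blue top [ 40. 297.] 204.0 w [0.1877 0.7193 0.022 ] dist 0.7433968660682937 rect mm [61.1 55.1] 1.3
blue top [275.3 224.1] 122.5 w [ 0.459  -0.0878  0.022 ] dist 0.4673420441887926 rect mm [31.2 55.6] 72.8
blue top [306.2 209.7] 124.0 w [ 0.5124 -0.1958  0.022 ] dist 0.5485129269634805 rect mm [30.3 57.2] 35.0
blue top [249.6 195.8] 122.5 w [0.5565 0.0053 0.022 ] dist 0.5565618405568507 rect mm [31.9 56.4] 80.1
blue top [228.2 176. ] 126.5 w [0.6251 0.0836 0.022 ] dist 0.6306511081970984 rect mm [56.6 33. ] 37.0
blue top [432.1 132.7] 1276.5 w [ 0.8012 -0.6451  0.
[... 200 characters left out ...]
9 0.4299 0.022 ] dist 0.6831388329242484 rect mm [50.5 12. ] 4.7
green scene [180.2 215.6] 144.0 w [ 0.7572 -0.1997  0.022 ] dist 0.7830612154300303 rect mm [39.7 51. ] 88.0
green scene [292.6 208.1] 159.5 w [0.4531 0.0068 0.022 ] dist 0.4531825610512925 rect mm [38.9 60.4] 85.3
green top [ 52.8 263.4] 60.0 w [0.3035 0.683  0.022 ] dist 0.7473909916574918 rect mm [30.3 86.8] 24.8
green top [250.5 226. ] 122.5 w [ 0.4502 -0.0007  0.022 ] dist 0.4501658199810668 rect mm [56.1 31.7] 1.4
green top [ 66.3 237. ] 309.0 w [0.3956 0.6419 0.022 ] dist 0.7540592864443955 rect mm [156.4  91.2] 26.9
green top [ 49.7 201.8] 101.5 w [0.5173 0.7081 0.022 ] dist 0.8769553755928834 rect mm [ 72.6 111. ] 76.6
```

View pics/t1.png

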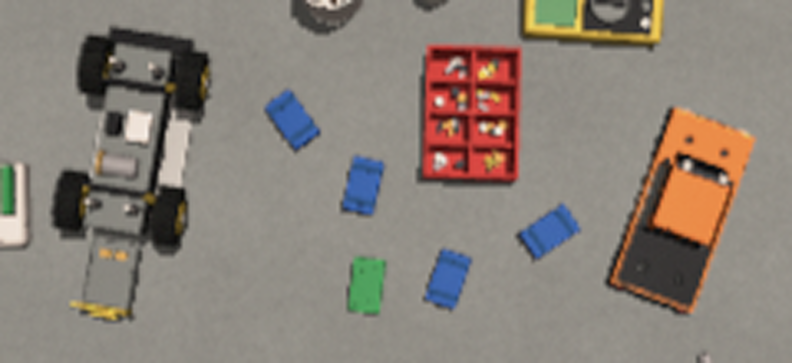

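View pics/s1.png

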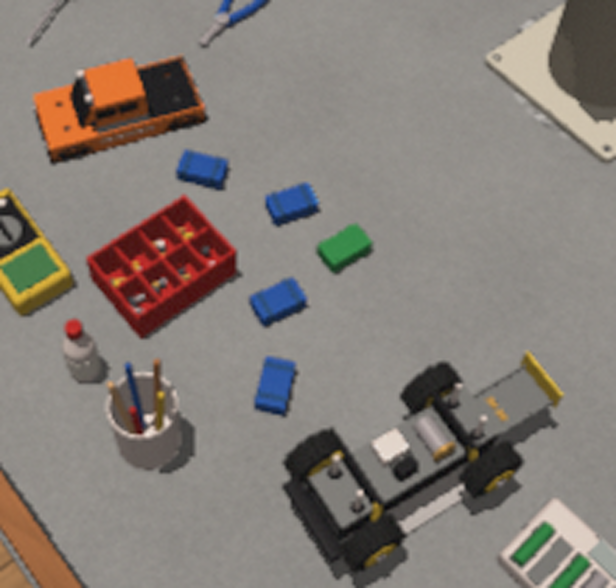

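The nearest blue candidate to the base is top px (275,224), at 0.467 m; the others are at 0.549, 0.557 and 0.631 m. The crop shows it is a plain blue block of pack size, next to the green one. Next I zoom in on the truck and shell for post tips and holes.

Run:
```python
from h import *
s=np.load("scene0.npy");t=np.load("top0.npy")
def mont(name,a,b,k):
    A=cv2.resize(a,None,fx=k,fy=k,interpolation=cv2.INTER_CUBIC);B=cv2.resize(b,None,fx=k,fy=k,interpolation=cv2.INTER_CUBIC)
    H=max(len(A),len(B));M=np.zeros((H,A.shape[1]+B.shape[1],3),np.uint8);M[:len(A),:A.shape[1]]=A;M[:len(B),A.shape[1]:]=B
    cv2.imwrite(name,M[:,:,::-1]);print(M.shape)
mont("pics/truck.png",s[245:327,270:374],t[145:240,158:210],5)
mont("pics/shell.png",s[136:178,180:246],t[168:238,326:371],7)
```

```text
(475, 780, 3)
(490, 777, 3)
```

View pics/truck.png

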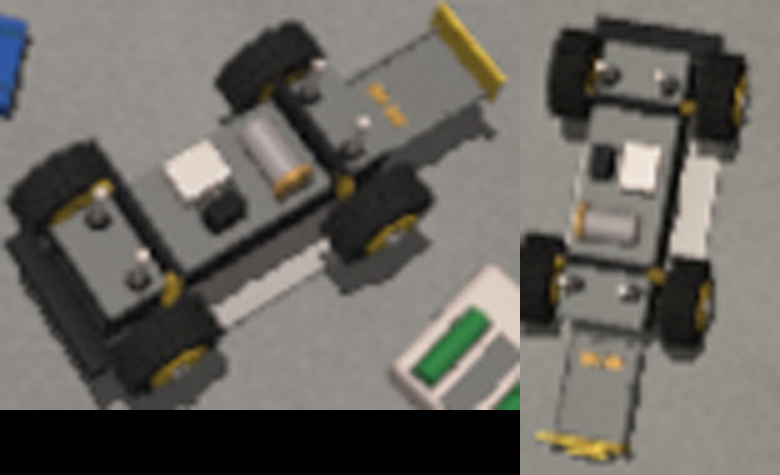

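View pics/shell.png

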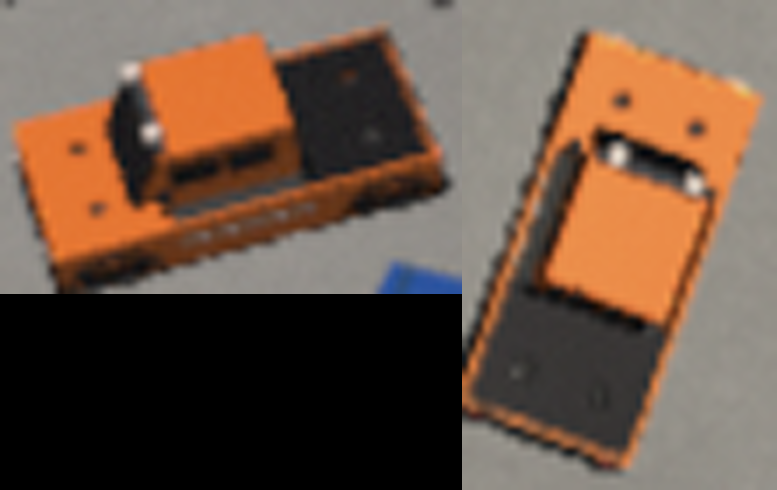

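The truck view shows post tips at scene (montage) fl(143,257), fr(101,190), rl(361,122), rr(319,66), and in the top half fl(601,67), fr(662,74), rl(566,282), rr(624,290), with the yellow plate at the bottom. The shell view shows front holes at scene (97,208), (78,148) and top (623,100), (696,128), and rear holes at (371,134), (348,76) and (518,372), (598,396). I refine these and triangulate.

```bash
cat >> h.py <<'E'
def cen(im,uv,sign=1,r=2.5,it=3):
    g=cv2.GaussianBlur(im.astype(np.float32).mean(2),(0,0),.6)*sign;uv=np.array(uv,float)
    for _ in range(it):
        c=np.round(uv).astype(int);ys,xs=np.mgrid[c[1]-3:c[1]+4,c[0]-3:c[0]+4]
        w=g[ys,xs];m=np.hypot(xs-uv[0],ys-uv[1])<=r;w=np.clip(w-np.percentile(w[m],60),0,None)*m
        uv=np.array([(w*xs).sum(),(w*ys).sum()])/max(w.sum(),1e-6)
    return uv
def fit2(A,B): # rigid 2D A->B
    a,b=A-A.mean(0),B-B.mean(0);th=np.arctan2((a[:,0]*b[:,1]-a[:,1]*b[:,0]).sum(),(a*b).sum())
    R=np.array([[np.cos(th),-np.sin(th)],[np.sin(th),np.cos(th)]]);t=B.mean(0)-R@A.mean(0)
    return th,R,t,np.linalg.norm(A@R.T+t-B,axis=1)
E
python3 - <<'E'
from h import *
np.set_printoptions(precision=4,suppress=True)
s=np.load("scene0.npy");t=np.load("top0.npy")
f=lambda p,k,o:[((x+.5)/k-.5+o[0],(y+.5)/k-.5+o[1]) for x,y in p]
ps=f([(143,257),(101,190),(361,122),(319,66)],5,(270,245));pt=f([(81,67),(142,74),(46,282),(104,290)],5,(158,145))
hs=f([(97,208),(78,148),(371,134),(348,76)],7,(180,136));ht=f([(161,100),(234,128),(56,372),(136,396)],7,(326,168))
for nm,S,T,sg in(("post",ps,pt,1),("hole",hs,ht,-1)):
    for k,(a,b) in enumerate(zip(S,T)):
        g=-1 if sg<0 else 1
        if sg<0 and k==2:g=1
        a2,b2=cen(s,a,g),cen(t,b,g)
        print(nm,k,"hand",tri(a,b)[0],round(tri(a,b)[1],4),"ref",a2-a,b2-b,tri(a2,b2)[0],round(tri(a2,b2)[1],4),"topz",onz("top",b,.130 if sg>0 else .028)[:2],"scz",onz("scene",a,.130 if sg>0 else .028)[:2])
m=mask(t,(20,120,90),(35,255,255));m[:225]=0;m[240:]=0;m[:,:160]=0;m[:,192:]=0
ys,xs=np.nonzero(m);print("plate top",[(x,y,onz("top",(x,y),.075)[:2].round(4).tolist()) for x,y in zip(xs,ys)])
m=mask(s,(20,120,90),(35,255,255));m[:243]=0;m[268:]=0;m[:,:350]=0;m[:,376:]=0
c=max(blobs(m,5),key=cv2.contourArea);print("plate sc",cv2.boxPoints(cv2.minAreaRect(c)))
# packs
c=[c for c in blobs(mask(t,(105,120,60),(125,255,255)),60) if abs(c[:,0,0].mean()-275)<8][0];print("pk top",cv2.boxPoints(cv2.minAreaRect(c)))
c=[c for c in blobs(mask(s,(105,120,60),(125,255,255)),60) if abs(c[:,0,0].mean()-274)<3 and abs(c[:,0,1].mean()-192)<5][0];print("pk sc",cv2.boxPoints(cv2.minAreaRect(c)))
for y in range(184,202):print(y,[int(s[y,x].sum()) for x in range(263,286)])
E
```

```text
post 0 hand [0.6673 0.2592 0.125 ] 0.0038 ref [-0.425  -0.4167] [ 0.8742 -0.7099] [0.6687 0.257  0.1264] 0.0064 topz [0.6678 0.2567] scz [0.6675 0.2616]
post 1 hand [0.6624 0.2184 0.1295] 0.0056 ref [-0.0912  0.423 ] [-0.8869 -0.0155] [0.663  0.2202 0.1308] 0.0033 topz [0.6642 0.2162] scz [0.6606 0.2205]
post 2 hand [0.5239 0.2764 0.1235] 0.0038 ref [ 0.5561 -0.2648] [-0.347  -0.5829] [0.525  0.2772 0.1287] 0.0055 topz [0.5247 0.2735] scz [0.5254 0.2791]
post 3 hand [0.5192 0.2383 0.1242] 0.0049 ref [ 1.8358 -0.5656] [-0.8546 -0.2867] [0.5187 0.2409 0.1322] 0.008 topz [0.5205 0.2353] scz [0.52   0.2414]
hole 0 hand [ 0.613  -0.3426  0.027 ] 0.0047 ref [-0.0606  0.123 ] [-0.0993  0.0427] [ 0.6131 -0.3425  0.0264] 0.0043 topz [ 0.6147 -0.344 ] scz [ 0.6117 -0.3401]
hole 1 hand [ 0.5997 -0.3795  0.0285] 0.0044 ref [-0.1065 -0.0469] [0.0537 0.0016] [ 0.5998 -0.3798  0.0285] 0.0042 topz [ 0.6014 -0.3811] scz [ 0.598  -0.3782]
hole 2 hand [ 0.476  -0.2923  0.0279] 0.0001 ref [0.099  0.2274] [-0.3668 -0.0225] [ 0.4762 -0.2912  0.0279] 0.0004 topz [ 0.4759 -0.2923] scz [ 0.476  -0.2923]
hole
[... 4048 characters left out ...]
 229, 214, 292, 284, 249, 199, 196, 185, 148, 129, 126, 127, 133, 131, 134, 166, 280, 385, 405, 432]
197 [438, 438, 423, 344, 163, 200, 199, 169, 135, 123, 123, 132, 134, 148, 158, 173, 180, 269, 379, 406, 434, 432, 428]
198 [434, 434, 443, 397, 234, 138, 132, 122, 129, 133, 137, 157, 171, 282, 386, 380, 389, 400, 427, 431, 426, 428, 431]
199 [435, 434, 447, 403, 251, 137, 131, 124, 134, 169, 279, 381, 386, 402, 430, 431, 434, 436, 437, 431, 427, 430, 426]
200 [437, 431, 435, 426, 375, 279, 162, 265, 374, 379, 407, 431, 433, 431, 431, 430, 430, 430, 429, 430, 426, 428, 424]
201 [436, 428, 428, 432, 431, 407, 385, 395, 427, 429, 437, 433, 429, 437, 434, 430, 426, 429, 432, 429, 422, 420, 425]
```

```bash
cat >> h.py <<'E'
def go(x,y,z,yaw):  # yaw = world angle of tool y in deg
    s=observe();R=s["tool_rot"];d=R.T@(np.array([x,y,z])-s["position"]);ya=np.degrees(np.arctan2(R[1,1],R[0,1]))
    t=-(yaw-ya+90)%180-90 if False else -((yaw-ya+90)%180-90)
    print("t",s["time_s"],"pos",s["position"].round(4),"yaw",round(ya,2),"d_tool",d.round(4),"rows",np.linalg.norm(d)/.04,"turn",round(np.radians(t),4),"w",round(s["gripper_width"]*.0854,4),"F",s["contact_force"].round(2),"ff",round(s["finger_force"],2),"j",s["joints"].round(2))
E
python3 - <<'E'
from h import *
np.set_printoptions(precision=4,suppress=True)
for p in[(358.6,245.5),(371.4,261.2)]:print("plate top edge scene",onz("scene",p,.08))
for p in[(161.7,232),(178.3,234.5)]:print("plate ends top",onz("top",p,.08))
print("plate tri",tri((365,253.4),(170,233.2)),tri((358.6,245.5),(178.3,234.5)),tri((371.4,261.2),(161.7,232)))
print("pack tri",tri((273.2,191),(275.3,224.1)))
go(.4595,-.086,.15,72.8)
E
```

```text
plate top edge scene [0.4128 0.248  0.08  ]
plate top edge scene [0.4204 0.3055 0.08  ]
plate ends top [0.4223 0.297  0.08  ]
plate ends top [0.4153 0.2407 0.08  ]
plate tri (array([0.4165, 0.2732, 0.0742]), np.float64(0.007838967990301721)) (array([0.413 , 0.2444, 0.0755]), np.float64(0.007226900321819789)) (array([0.4199, 0.3016, 0.0737]), np.float64(0.007764691910589961))
pack tri (array([ 0.4585, -0.0874,  0.0182]), np.float64(0.0016470736934651598))
t 0.1 pos [0.2016 0.5911 0.2306] yaw 71.16 d_tool [-0.4627 -0.5574  0.0814] rows 18.224722866442328 turn -0.0286 w 0.0855 F [0.64 0.28 0.32] ff 0.0 j [ 1.22  0.42  1.63 -0.    1.09 -0.02]
```

Emit:
{"api": "apply_moves", "payload": {"increments": [[-0.022, -0.0265, 0.002, 0], [-0.022, -0.0265, 0.002, 0], [-0.022, -0.0265, 0.002, 0], [-0.022, -0.0265, 0.002, 0], [-0.022, -0.0265, 0.002, 0], [-0.022, -0.0265, 0.002, 0], [-0.022, -0.0265, 0.002, 0]], "claw": 0.06}}

```text
time_s: 0.68
position: [0.2877, 0.3645, 0.217]
tool_rot: [[-0.947, 0.323, -0.0], [0.323, 0.947, -0.0], [0.0, -0.0, -1.0]]
contact_force: [0.4, 0.3, 0.3]
gripper_width: 0.704
finger_force: 0.0
```

Emit:
{"api": "apply_moves", "payload": {"increments": [[-0.022, -0.0265, 0.004, 0], [-0.022, -0.0265, 0.004, 0], [-0.022, -0.0265, 0.004, 0], [-0.022, -0.0265, 0.004, 0], [-0.022, -0.0265, 0.004, 0], [-0.022, -0.0265, 0.004, 0], [-0.022, -0.0265, 0.004, 0]]}}

```text
time_s: 1.27
position: [0.3736, 0.1393, 0.1891]
tool_rot: [[-0.947, 0.323, -0.0], [0.323, 0.947, -0.0], [0.0, -0.0, -1.0]]
contact_force: [0.3, -0.1, -0.0]
gripper_width: 0.702
finger_force: 0.0
```

Emit:
{"api": "apply_moves", "payload": {"increments": [[-0.022, -0.0265, 0.006, 0], [-0.022, -0.0265, 0.006, 0], [-0.022, -0.0265, 0.006, 0], [-0.022, -0.0265, 0.006, 0], [-0.022, -0.0265, 0.006, 0], [-0.022, -0.0265, 0.006, -0.028], [0, 0, 0, 0]]}}

```text
time_s: 1.85
position: [0.449, -0.0565, 0.1527]
tool_rot: [[-0.954, 0.299, 0.001], [0.299, 0.954, -0.001], [-0.002, -0.001, -1.0]]
contact_force: [0.8, -0.8, 0.9]
gripper_width: 0.702
finger_force: 0.0
```

```bash
python3 -c "
from h import *
go(.459,-.0865,.008,72.8)"
```

```text
t 1.85 pos [ 0.449  -0.0565  0.1527] yaw 72.63 d_tool [-0.0182 -0.0255  0.1447] rows 3.702356152795204 turn -0.003 w 0.0599 F [ 0.81 -0.78  0.85] ff 0.0 j [-0.15  0.29  2.06 -0.    0.78 -1.42]
```

Emit:
{"api": "apply_moves", "payload": {"increments": [[-0.009, -0.013, 0.015, 0], [-0.009, -0.0125, 0.025, 0], [0, 0, 0.03, 0], [0, 0, 0.03, 0], [0, 0, 0.025, 0], [0, 0, 0.015, 0], [0, 0, 0.004, 0], [0, 0, 0, 0]]}}

```text
time_s: 2.52
position: [0.4557, -0.0814, 0.0083]
tool_rot: [[-0.955, 0.296, -0.003], [0.296, 0.955, 0.001], [0.003, -0.0, -1.0]]
contact_force: [-0.4, 0.3, -0.7]
gripper_width: 0.707
finger_force: 0.0
```

Run:
```python
from h import *
go(.459,-.0865,.008,72.8)
s=capture("scene");t=capture("top")
A=cv2.resize(s[165:225,240:310],None,fx=5.6,fy=5.6,interpolation=2);B=cv2.resize(t[200:250,250:310],None,fx=6.6,fy=6.6,interpolation=2)
M=np.zeros((340,800,3),np.uint8);M[:336,:392]=A;M[:330,400:796]=B;cv2.imwrite("pics/g.png",M[:,:,::-1])
```

```text
t 2.5167 pos [ 0.4557 -0.0814  0.0083] yaw 72.77 d_tool [-0.0047 -0.0039  0.0003] rows 0.15212597150197005 turn -0.0005 w 0.0604 F [-0.41  0.29 -0.72] ff 0.0 j [-0.2   0.6   2.08  0.    0.47 -1.47]
```

View pics/g.png

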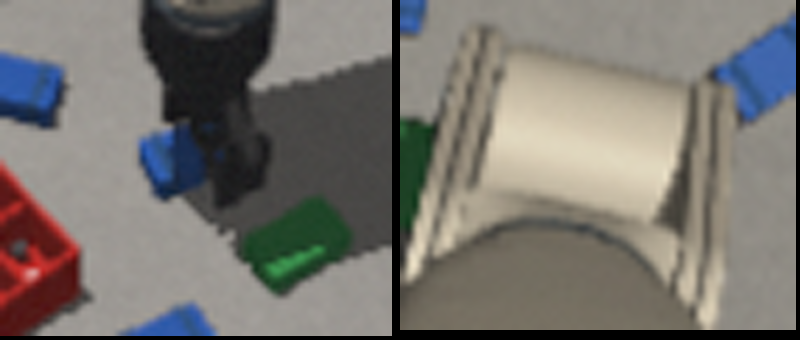

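The left half shows the fingers straddling the blue pack at crop (185,160), clear of the green one at (295,245). The commanded pose stopped about 5 mm short, so I correct that and close.

Emit:
{"api": "apply_moves", "payload": {"increments": [[-0.0045, -0.004, 0, 0], [0, 0, 0, 0], [0, 0, 0, 0]]}}

```text
time_s: 2.87
position: [0.4609, -0.0875, 0.0103]
tool_rot: [[-0.955, 0.297, 0.002], [0.297, 0.955, -0.001], [-0.002, 0.0, -1.0]]
contact_force: [0.8, 1.2, 0.8]
gripper_width: 0.702
finger_force: 0.0
```

Emit:
{"api": "apply_moves", "payload": {"increments": [[0, 0, 0, 0], [0, 0, 0, 0], [0, 0, 0, 0], [0, 0, 0, 0], [0, 0, 0, 0], [0, 0, 0, 0]], "claw": 0.025, "force": 40}}

```text
time_s: 3.37
position: [0.46, -0.0871, 0.0099]
tool_rot: [[-0.955, 0.296, 0.001], [0.296, 0.955, -0.0], [-0.001, -0.0, -1.0]]
contact_force: [-0.5, 0.3, 7.6]
gripper_width: 0.384
finger_force: 39.7
```

```bash
python3 -c "
from h import *
go(.459,-.0865,.16,72.8)"
```

```text
t 3.3667 pos [ 0.46   -0.0871  0.0099] yaw 72.78 d_tool [ 0.001   0.0002 -0.1501] rows 3.7528586855864146 turn -0.0004 w 0.0328 F [-0.49  0.27  7.62] ff 39.73 j [-0.21  0.6   2.07 -0.    0.47 -1.48]
```

Emit:
{"api": "apply_moves", "payload": {"increments": [[0, 0, -0.01, 0], [0, 0, -0.02, 0], [0, 0, -0.03, 0], [0, 0, -0.03, 0], [0, 0, -0.03, 0], [0, 0, -0.02, 0], [0, 0, -0.01, 0], [0, 0, 0, 0]]}}

```text
time_s: 4.03
position: [0.4611, -0.0872, 0.1617]
tool_rot: [[-0.955, 0.296, 0.005], [0.296, 0.955, -0.001], [-0.005, 0.0, -1.0]]
contact_force: [0.4, -0.1, -1.4]
gripper_width: 0.383
finger_force: 40.5
```

```bash
python3 -c "
from h import *
go(.4533,.2668,.16,82.85)"
```

```text
t 4.0333 pos [ 0.4611 -0.0872  0.1617] yaw 72.77 d_tool [0.1123 0.3358 0.0013] rows 8.853149999256694 turn -0.1759 w 0.0327 F [ 0.42 -0.07 -1.41] ff 40.46 j [-0.21  0.3   2.02  0.    0.81 -1.48]
```

Emit:
{"api": "apply_moves", "payload": {"increments": [[0.0033, 0.01, 0, 0], [0.0067, 0.02, 0, 0], [0.01, 0.03, 0, 0], [0.01, 0.03, 0, 0], [0.01, 0.03, 0, 0], [0.01, 0.03, 0, 0], [0.01, 0.03, 0, 0], [0.01, 0.03, 0, 0]]}}

```text
time_s: 4.7
position: [0.4532, 0.136, 0.1573]
tool_rot: [[-0.955, 0.296, -0.004], [0.296, 0.955, -0.001], [0.003, -0.002, -1.0]]
contact_force: [1.5, -0.5, -0.7]
gripper_width: 0.389
finger_force: 40.5
```

Emit:
{"api": "apply_moves", "payload": {"increments": [[0.01, 0.03, 0, 0], [0.01, 0.03, 0, 0], [0.0083, 0.025, 0, 0], [0.0067, 0.02, 0, 0], [0.0043, 0.013, 0, -0.05], [0.003, 0.0078, 0, -0.076], [0, 0, 0, -0.05], [0, 0, 0, 0]]}}

```text
time_s: 5.37
position: [0.4498, 0.2675, 0.1571]
tool_rot: [[-0.993, 0.121, -0.004], [0.121, 0.993, -0.002], [0.003, -0.002, -1.0]]
contact_force: [0.5, -0.4, -0.1]
gripper_width: 0.385
finger_force: 40.4
```

Emit:
{"api": "apply_moves", "payload": {"increments": [[0, 0, 0, 0], [0, 0, 0, 0], [0, 0, 0, 0]]}}

```text
time_s: 5.62
position: [0.4512, 0.2666, 0.1587]
tool_rot: [[-0.992, 0.126, -0.001], [0.126, 0.992, -0.001], [0.001, -0.001, -1.0]]
contact_force: [-0.5, 0.3, -0.8]
gripper_width: 0.384
finger_force: 40.4
```

Run:
```python
from h import *
go(.4533,.2668,.066,82.85)
np.set_printoptions(precision=4,suppress=True)
for n in("scene","top"):
    im=capture(n);c0=proj(n,[.4533,.2668,.15])[0]
    for c in blobs(mask(im,(105,120,40),(125,255,255)),10):
        r=cv2.minAreaRect(c)
        if np.hypot(*(np.array(r[0])-c0))<30:print(n,r,cv2.contourArea(c),cv2.boxPoints(r).tolist())
    globals()[n]=im
A=cv2.resize(scene[230:290,330:390],None,fx=6.5,fy=6.5,interpolation=2);B=cv2.resize(top[190:250,145:205],None,fx=6.5,fy=6.5,interpolation=2)
cv2.imwrite("pics/h.png",np.hstack([A,B])[:,:,::-1])
```

```text
t 5.6167 pos [0.4512 0.2666 0.1587] yaw 82.76 d_tool [-0.0022  0.0006  0.0927] rows 2.3171099324448496 turn -0.0015 w 0.0328 F [-0.48  0.3  -0.83] ff 40.44 j [ 0.51  0.38  1.91  0.    0.86 -0.93]
scene ((359.5384826660156, 246.3076629638672), (13.867505073547363, 17.75040626525879), 56.30992889404297) 163.0 [[348.3077087402344, 245.46151733398438], [363.0769348144531, 235.6153564453125], [370.7692565917969, 247.15380859375], [356.0000305175781, 256.9999694824219]]
```

View pics/h.png

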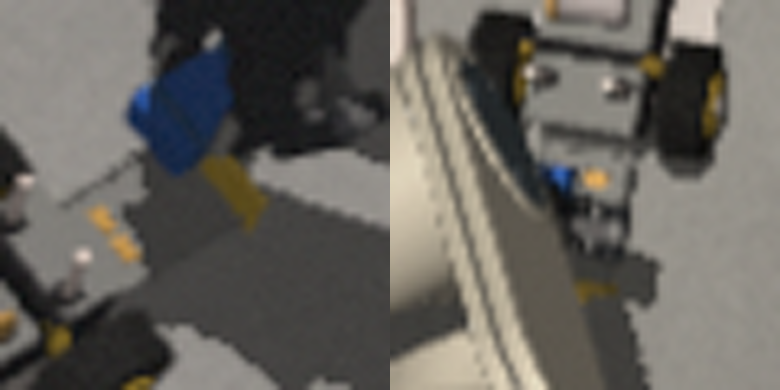

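The left half shows the held pack (dark blue, in shadow) above the tray with the plate at crop (235,190). The right half shows only a sliver of blue at (560,180). I check from the outline that the pack hangs level.

Run:
```python
from h import *
np.set_printoptions(precision=1,suppress=True)
s=capture("scene");t=capture("top")
a=np.radians(-7.2);u=np.array([np.cos(a),np.sin(a),0]);v=np.array([-u[1],u[0],0]);k=np.array([0,0,1.])
for pit in(0,.2,-.2,.4,-.4):
    U=u*np.cos(pit)+k*np.sin(pit);W=-u*np.sin(pit)+k*np.cos(pit)
    c=np.array([.4512,.2666,.160]);P=[c+.029*i*U+.017*j*v+.011*l*W for i in(-1,1) for j in(-1,1) for l in(-1,1)]
    for n in("scene","top"):print(pit,n,cv2.convexHull(proj(n,P).astype(np.float32))[:,0].tolist() if n=="scene" else proj(n,P)[4:].tolist())
for y in range(232,260):print(y,"".join("B" if (b>r+25 and b>60) else "b" if b>r+25 else "." for r,g,b in s[y,344:376].astype(int)))
print([ (y,"".join("B" if b>r+25 else "." for r,g,b in t[y,160:190].astype(int))) for y in range(208,226)])
```

```text
0 scene [[373.1465148925781, 243.33518981933594], [371.2433166503906, 246.91502380371094], [354.6091003417969, 257.0688171386719], [346.74578857421875, 247.29713439941406], [348.2354736328125, 243.72291564941406], [364.9984436035156, 233.74603271484375]]
0 top [[173.3834028308116, 215.35021448440673], [171.99195846951625, 215.15602028738482], [162.98532115058563, 213.76665776716473], [161.42933897161848, 213.54740436561704]]
0.2 scene [[373.08172607421875, 244.04086303710938], [369.995361328125, 248.27374267578125], [354.58123779296875, 256.4263916015625], [346.6794128417969, 246.61572265625], [349.4320068359375, 242.31982421875], [364.9746398925781, 234.48855590820312]]
0.2 top [[173.09358624634064, 214.80346314332107], [171.48727010155054, 215.96988005474964], [162.65231504745864, 213.21336318662776], [160.88054885831198, 214.3544861124176]]
-0.2 scene [[372.8398742675781, 242.8980712890625], [372.210205078125, 245.6757049560547], [355.0036926269531, 257.4329833984375], [347.1729431152344, 247.70358276367188], [347.3558044433594, 244.98634338378906], [364.65618896484375, 233.268096
[... 2122 characters left out ...]
'), (209, '..............................'), (210, '..............................'), (211, '..............................'), (212, '..............................'), (213, '..............................'), (214, '..............................'), (215, '........BBBB..................'), (216, '........BBBBB.................'), (217, '.........BBBB.................'), (218, '...........BB.................'), (219, '...........BB.................'), (220, '..............................'), (221, '..............................'), (222, '..............................'), (223, '..............................'), (224, '..............................'), (225, '..............................')]
```

The silhouette agrees with a level pack. I descend to just above the floor.

Emit:
{"api": "apply_moves", "payload": {"increments": [[-0.0028, 0, 0.01, 0], [0, 0, 0.02, 0], [0, 0, 0.02, 0], [0, 0, 0.02, 0], [0, 0, 0.01, 0], [0, 0, 0.007, 0], [0, 0, 0.002, 0], [0, 0, 0, 0]]}}

```text
time_s: 6.48
position: [0.4545, 0.2666, 0.0701]
tool_rot: [[-0.992, 0.125, -0.0], [0.125, 0.992, -0.0], [0.0, -0.0, -1.0]]
contact_force: [0.1, -0.6, -0.5]
gripper_width: 0.385
finger_force: 40.5
```

Emit:
{"api": "apply_moves", "payload": {"increments": [[0, 0, 0.001, 0], [0, 0, 0, 0], [0, 0, 0, 0]]}}

```text
time_s: 6.73
position: [0.4549, 0.2669, 0.0701]
tool_rot: [[-0.992, 0.124, 0.001], [0.124, 0.992, 0.001], [-0.001, 0.001, -1.0]]
contact_force: [1.2, 0.3, -0.6]
gripper_width: 0.383
finger_force: 40.5
```

Emit:
{"api": "apply_moves", "payload": {"increments": [[0.0012, -0.0005, 0.001, 0], [0, 0, 0.002, 0], [0, 0, 0.001, 0], [0, 0, 0, 0], [0, 0, 0, 0]]}}

```text
time_s: 7.15
position: [0.4531, 0.2662, 0.0652]
tool_rot: [[-0.992, 0.124, -0.0], [0.124, 0.992, -0.0], [0.0, -0.0, -1.0]]
contact_force: [-0.1, -0.5, -0.1]
gripper_width: 0.387
finger_force: 40.5
```

Emit:
{"api": "apply_moves", "payload": {"increments": [[0, 0, 0.001, 0], [0, 0, 0.001, 0], [0, 0, 0, 0], [0, 0, 0, 0]]}}

```text
time_s: 7.48
position: [0.4536, 0.2663, 0.0639]
tool_rot: [[-0.992, 0.124, 0.001], [0.124, 0.992, 0.0], [-0.001, 0.0, -1.0]]
contact_force: [0.0, -1.8, 5.8]
gripper_width: 0.383
finger_force: 41.2
```

Contact came at exactly the predicted height, so I release.

Emit:
{"api": "apply_moves", "payload": {"increments": [[0, 0, 0, 0], [0, 0, 0, 0], [0, 0, 0, 0], [0, 0, 0, 0], [0, 0, -0.005, 0], [0, 0, -0.02, 0], [0, 0, -0.03, 0], [0, 0, -0.03, 0]], "claw": 0.055}}

```text
time_s: 8.15
position: [0.4523, 0.2658, 0.1487]
tool_rot: [[-0.992, 0.124, -0.002], [0.124, 0.992, -0.001], [0.002, -0.002, -1.0]]
contact_force: [0.2, 1.1, 0.5]
gripper_width: 0.644
finger_force: 0.0
```

```bash
python3 -c "
from h import *
go(.35,.279,.15,82.85)"
```

```text
t 8.15 pos [0.4523 0.2658 0.1487] yaw 82.85 d_tool [ 0.1032  0.0004 -0.001 ] rows 2.5800098690571045 turn 0.0 w 0.055 F [0.16 1.09 0.51] ff 0.0 j [ 0.51  0.4   1.91  0.    0.84 -0.94]
```

Emit:
{"api": "apply_moves", "payload": {"increments": [[0.01, 0, -0.01, 0], [0.02, 0, 0, 0], [0.025, 0, 0, 0], [0.025, 0, 0, 0], [0.01, 0, 0, 0], [0, 0, 0, 0]], "claw": 0.0}}

```text
time_s: 8.65
position: [0.3619, 0.2773, 0.1585]
tool_rot: [[-0.992, 0.123, -0.001], [0.123, 0.992, -0.001], [0.001, -0.001, -1.0]]
contact_force: [-0.2, 0.4, 0.1]
gripper_width: 0.002
finger_force: 0.0
```

Run:
```python
from h import *
np.set_printoptions(precision=4,suppress=True)
s=capture("scene");t=capture("top")
go(.39,.2745,.07,82.85)
for n,im in(("scene",s),("top",t)):
    c0=proj(n,[.4533,.2668,.076])[0]
    for c in blobs(mask(im,(105,110,40),(125,255,255)),10):
        r=cv2.minAreaRect(c)
        if np.hypot(*(np.array(r[0])-c0))<20:
            cw=np.array([onz(n,p[0],.076)[:2] for p in c]);print(n,c0,r,cv2.contourArea(c),onz(n,r[0],.076),cv2.minAreaRect(cw.astype(np.float32)*1000))
A=cv2.resize(s[230:290,330:390],None,fx=6.5,fy=6.5,interpolation=2);B=cv2.resize(t[190:250,145:205],None,fx=6.5,fy=6.5,interpolation=2)
cv2.imwrite("pics/i.png",np.hstack([A,B])[:,:,::-1])
```

```text
t 8.75 pos [0.3647 0.2779 0.1588] yaw 82.9 d_tool [-0.0255 -0.0004  0.0888] rows 2.309292014805945 turn 0.0009 w -0.0001 F [ 0.79 -0.33  1.04] ff 0.0 j [ 0.63  0.29  2.04 -0.    0.8  -0.82]
scene [353.2903 258.6366] ((353.8846130371094, 260.0768737792969), (12.75810432434082, 20.246559143066406), 56.3099365234375) 227.0 [0.4552 0.271  0.076 ] ((454.968994140625, 270.89678955078125), (36.45582962036133, 63.10224151611328), 83.01271057128906)
top [171.289  223.0415] ((172.04052734375, 223.2567596435547), (10.357135772705078, 16.604297637939453), 9.462322235107422) 150.5 [0.4526 0.2642 0.076 ] ((452.6047058105469, 264.25274658203125), (35.20320510864258, 56.215518951416016), 82.9303207397461)
```

View pics/i.png

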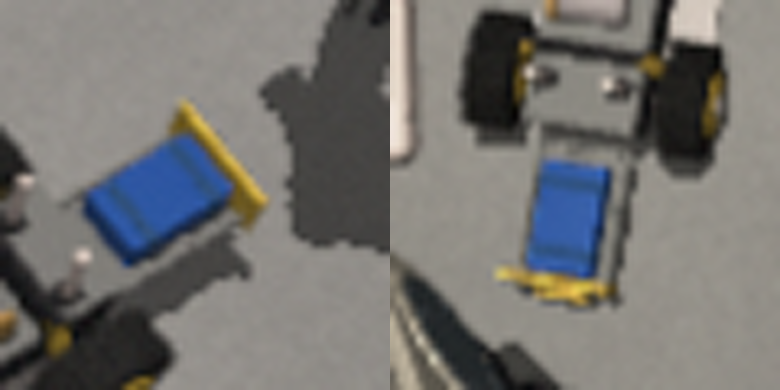

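The pack lies flat inside the tray in both views (crop (160,195) and (568,218)), within about 2 mm of centre, with the yellow plate intact behind it. Next is the push with shut fingers.

Emit:
{"api": "apply_moves", "payload": {"increments": [[0, 0, 0.02, 0], [0, 0, 0.03, 0], [0, 0, 0.025, 0], [0, 0, 0.0135, 0], [-0.01, 0, 0, 0], [-0.01, 0, 0, 0], [-0.005, 0, 0, 0], [0, 0, 0, 0]]}}

```text
time_s: 9.42
position: [0.3919, 0.275, 0.071]
tool_rot: [[-0.992, 0.126, 0.003], [0.126, 0.992, 0.002], [-0.003, 0.003, -1.0]]
contact_force: [-0.1, 0.6, -0.7]
gripper_width: -0.002
finger_force: 0.0
```

Emit:
{"api": "apply_moves", "payload": {"increments": [[-0.005, 0, 0, 0], [-0.005, 0, 0, 0], [-0.005, 0, 0, 0], [-0.006, 0, 0, 0], [-0.006, 0, 0, 0], [-0.006, 0, 0, 0], [-0.006, 0, 0, 0], [-0.006, 0, 0, 0]]}}

```text
time_s: 10.08
position: [0.4338, 0.2686, 0.0698]
tool_rot: [[-0.992, 0.125, -0.0], [0.125, 0.992, -0.0], [0.0, -0.0, -1.0]]
contact_force: [-1.3, -1.5, 1.4]
gripper_width: 0.001
finger_force: 0.8
```

Emit:
{"api": "apply_moves", "payload": {"increments": [[-0.006, 0, 0, 0], [-0.006, 0, 0, 0], [-0.006, 0, 0, 0], [-0.006, 0, 0, 0], [-0.004, 0, 0, 0], [-0.002, 0, 0, 0], [0, 0, 0, 0]]}}

```text
time_s: 10.67
position: [0.4638, 0.2651, 0.0698]
tool_rot: [[-0.992, 0.125, 0.001], [0.125, 0.992, 0.0], [-0.001, 0.0, -1.0]]
contact_force: [-0.3, -0.1, -0.9]
gripper_width: 0.003
finger_force: 0.0
```

Emit:
{"api": "apply_moves", "payload": {"increments": [[-0.003, 0, 0, 0], [-0.003, 0, 0, 0], [-0.002, 0, 0, 0], [-0.002, 0, 0, 0], [0, 0, 0, 0]]}}

```text
time_s: 11.08
position: [0.4734, 0.2638, 0.0698]
tool_rot: [[-0.992, 0.124, 0.0], [0.124, 0.992, 0.0], [-0.0, 0.0, -1.0]]
contact_force: [0.2, 0.4, -1.0]
gripper_width: 0.0
finger_force: 0.0
```

Emit:
{"api": "apply_moves", "payload": {"increments": [[-0.002, 0, 0, 0], [-0.002, 0, 0, 0], [-0.002, 0, 0, 0], [0, 0, 0, 0], [0, 0, 0, 0]]}}

```text
time_s: 11.5
position: [0.4794, 0.2631, 0.0699]
tool_rot: [[-0.992, 0.125, 0.001], [0.125, 0.992, 0.0], [-0.001, 0.0, -1.0]]
contact_force: [-0.4, 0.7, -0.4]
gripper_width: 0.002
finger_force: 0.0
```

Emit:
{"api": "apply_moves", "payload": {"increments": [[-0.002, 0, 0, 0], [-0.001, 0, 0, 0], [-0.001, 0, 0, 0], [0, 0, 0, 0]]}}

```text
time_s: 11.83
position: [0.4831, 0.2625, 0.0698]
tool_rot: [[-0.992, 0.125, 0.0], [0.125, 0.992, 0.0], [-0.0, 0.0, -1.0]]
contact_force: [-0.8, 0.5, 0.5]
gripper_width: 0.001
finger_force: 0.2
```

Emit:
{"api": "apply_moves", "payload": {"increments": [[-0.002, 0, 0, 0], [-0.001, 0, 0, 0], [0, 0, 0, 0], [0, 0, 0, 0]]}}

```text
time_s: 12.17
position: [0.4839, 0.2622, 0.0697]
tool_rot: [[-0.992, 0.125, -0.004], [0.125, 0.992, -0.001], [0.004, -0.001, -1.0]]
contact_force: [-8.3, 4.0, 5.7]
gripper_width: 0.001
finger_force: 4.6
```

Emit:
{"api": "apply_moves", "payload": {"increments": [[-0.002, 0, 0, 0], [-0.001, 0, 0, 0], [0, 0, 0, 0], [0, 0, 0, 0]]}}

```text
time_s: 12.5
position: [0.484, 0.262, 0.0696]
tool_rot: [[-0.992, 0.125, -0.009], [0.125, 0.992, -0.001], [0.009, -0.002, -1.0]]
contact_force: [-19.7, 8.4, 13.8]
gripper_width: 0.002
finger_force: 10.2
```

Run:
```python
from h import *
np.set_printoptions(precision=4,suppress=True)
s=capture("scene");t=capture("top")
go(.486,.262,.07,82.85)
# plate in scene & pack
m=mask(s,(20,120,60),(35,255,255));m[:243]=0;m[300:]=0;m[:,:320]=0;m[:,376:]=0
for c in blobs(m,5):print("sc yellow",cv2.boxPoints(cv2.minAreaRect(c)).tolist())
for c in blobs(mask(s,(105,110,40),(125,255,255)),3):
    r=cv2.minAreaRect(c)
    if r[0][0]>300 and r[0][1]>230:print("blue",r)
np.save("s2.npy",s)
```

```text
t 12.6 pos [0.484  0.262  0.0696] yaw 82.81 d_tool [-0.002   0.0003 -0.0004] rows 0.05115239223108759 turn -0.0006 w 0.0003 F [-20.12   7.67  12.69] ff 10.17 j [ 0.47  0.56  1.88  0.    0.71 -0.98]
sc yellow [[342.6097412109375, 293.51214599609375], [351.6341552734375, 286.29266357421875], [353.19512939453125, 288.243896484375], [344.17071533203125, 295.46337890625]]
sc yellow [[337.0, 280.0], [340.0, 280.0], [340.0, 284.0], [337.0, 284.0]]
```

Hard stop at a travel of about 79 mm, with the plate flush with the deck edge (about -99 mm). I back off, rise, and head for the shell.

Emit:
{"api": "apply_moves", "payload": {"increments": [[0.005, 0, 0, 0], [0.02, 0, 0, 0], [0.025, 0, 0, 0], [0.02, 0, -0.02, 0], [0, 0, -0.035, 0], [0, 0, -0.04, 0], [0, 0, -0.03, 0], [0, 0, 0, 0]]}}

```text
time_s: 13.27
position: [0.4229, 0.2726, 0.2009]
tool_rot: [[-0.992, 0.124, 0.01], [0.124, 0.992, 0.006], [-0.009, 0.007, -1.0]]
contact_force: [0.7, 0.9, 0.1]
gripper_width: -0.0
finger_force: 0.0
```

Run:
```python
from h import *
np.set_printoptions(precision=4,suppress=True)
s=capture("scene");t=capture("top")
m=mask(s,(20,120,60),(35,255,255));m[:243]=0;m[300:]=0;m[:,:320]=0;m[:,376:]=0
for c in blobs(m,5):
    r=cv2.minAreaRect(c);print("sc yellow",r,onz("scene",r[0],.072)[:2])
m=mask(t,(20,120,90),(35,255,255));m[:205]=0;m[240:]=0;m[:,:160]=0;m[:,192:]=0
for c in blobs(m,2):
    r=cv2.minAreaRect(c);print("top yellow",r,onz("top",r[0],.078)[:2])
# cab: holes mean + (cab offset ~4mm)
m=mask(t,(5,140,150),(18,255,255))
u=np.array([np.cos(np.radians(-19.75)),np.sin(np.radians(-19.75))]);H=np.array([.5381,-.3365]);c=H+.004*u;print("cab",c)
go(c[0],c[1],.2,70.25)
A=cv2.resize(s[230:300,330:390],None,fx=6,fy=6,interpolation=2);B=cv2.resize(t[185:255,145:205],None,fx=6,fy=6,interpolation=2)
cv2.imwrite("pics/j.png",np.hstack([A,B])[:,:,::-1])
```

```text
sc yellow ((347.9024353027344, 290.8780212402344), (2.4987802505493164, 11.55685806274414), 51.34019470214844) [0.5331 0.3244]
sc yellow ((338.5, 282.0), (4.0, 3.0), 90.0) [0.5352 0.2899]
top yellow ((174.2882537841797, 210.9529266357422), (15.076668739318848, 3.2539572715759277), 12.52880859375) [0.4945 0.258 ]
cab [ 0.5419 -0.3379]
t 13.3667 pos [0.4205 0.271  0.1963] yaw 82.85 d_tool [-0.1962 -0.589  -0.0045] rows 15.520690058716257 turn 0.2199 w 0.0001 F [-0.32 -0.4  -0.84] ff 0.0 j [ 0.55  0.29  1.93 -0.    0.92 -0.9 ]
```

View pics/j.png

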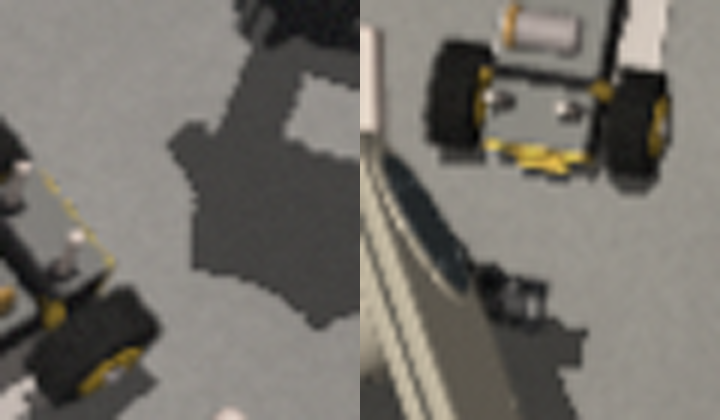

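The plate now sits flush under the deck edge in both views (left crop (80,225), right (540,155)), so the tray is home and the pack hidden under the deck. On to the shell; first I measure the cab roof centre by two views.

Emit:
{"api": "apply_moves", "payload": {"increments": [[-0.006, -0.018, 0, 0], [-0.012, -0.036, 0, 0], [-0.012, -0.036, 0, 0], [-0.012, -0.036, 0, 0], [-0.012, -0.036, 0, 0], [-0.012, -0.036, 0, 0], [-0.012, -0.036, 0, 0], [-0.012, -0.036, 0, 0]], "claw": 0.0854}}

```text
time_s: 14.03
position: [0.4742, -0.0106, 0.1932]
tool_rot: [[-0.992, 0.125, -0.003], [0.125, 0.992, 0.0], [0.003, -0.0, -1.0]]
contact_force: [-0.2, 0.1, 0.6]
gripper_width: 0.996
finger_force: 0.0
```

Emit:
{"api": "apply_moves", "payload": {"increments": [[-0.012, -0.036, 0, 0], [-0.012, -0.036, 0, 0], [-0.012, -0.036, 0, 0], [-0.012, -0.036, 0, 0], [-0.012, -0.036, 0, 0], [-0.012, -0.036, 0, 0.1], [0, 0, 0, 0.12], [0, 0, 0, 0]]}}

```text
time_s: 14.7
position: [0.5189, -0.2338, 0.1927]
tool_rot: [[-0.939, 0.345, -0.002], [0.345, 0.939, 0.001], [0.003, 0.0, -1.0]]
contact_force: [0.4, 0.9, 0.1]
gripper_width: 1.001
finger_force: 0.0
```

Run:
```python
from h import *
np.set_printoptions(precision=4,suppress=True)
print("roof tri",tri((210.6,149.6),(349,202.6)),onz("top",(349,202.6),.069),onz("scene",(210.6,149.6),.069))
go(.5419,-.3379,.1,70.25)
# bright orange roof segment in both initial views, split by the roof's brightness
for n,(x0,y0,x1,y1) in(("top",(326,168,371,238)),("scene",(180,136,246,178))):
    im=np.load(n+"0.npy");print(n);g=im[y0:y1,x0:x1].astype(int)
    k=(g[:,:,0]>190)&(g[:,:,2]<110)
    for y in range(0,g.shape[0],1):print("".join("#" if q else "." for q in k[y]))
```

```text
roof tri (array([ 0.5377, -0.3385,  0.06  ]), np.float64(0.0036314726044279224)) [ 0.5386 -0.3379  0.069 ] [ 0.5401 -0.3304  0.069 ]
t 14.7 pos [ 0.5189 -0.2338  0.1927] yaw 69.8 d_tool [-0.0578 -0.0898  0.0925] rows 3.532426870059645 turn -0.0078 w 0.0855 F [0.36 0.87 0.13] ff 0.0 j [-0.44  0.39  1.78 -0.    0.97 -1.66]
top
.............................................
.............................................
.............................................
.............................................
.............................................
..................###........................
..................######.....................
..................#########..................
.................############................
.................###############.............
................###################..........
................#####################........
................#######################......
...............#######..##################...
...............######...###################..
...............#######..##################...
..............#######################
[... 4566 characters left out ...]
..............................
.......#################..........................................
.......##############.............................................
.......###########................................................
........######....................................................
........##........................................................
..................................................................
..................................................................
..................................................................
..................................................................
..................................................................
```

Emit:
{"api": "apply_moves", "payload": {"increments": [[-0.012, -0.02, 0, 0], [-0.018, -0.028, 0, 0], [-0.0165, -0.026, 0.01, 0], [-0.01, -0.0158, 0.02, -0.008], [0, 0, 0.03, 0], [0, 0, 0.02, 0], [0, 0, 0, 0], [0, 0, 0, 0]]}}

```text
time_s: 15.37
position: [0.5412, -0.3338, 0.1128]
tool_rot: [[-0.945, 0.327, -0.004], [0.327, 0.945, 0.003], [0.005, 0.001, -1.0]]
contact_force: [-0.2, 0.1, 0.3]
gripper_width: 1.0
finger_force: 0.0
```

Emit:
{"api": "apply_moves", "payload": {"increments": [[0, 0, 0, 0], [0, 0, 0, 0]]}}

```text
time_s: 15.53
position: [0.5435, -0.3355, 0.1163]
tool_rot: [[-0.944, 0.329, 0.002], [0.329, 0.944, -0.001], [-0.002, -0.001, -1.0]]
contact_force: [0.1, 0.3, 0.2]
gripper_width: 1.005
finger_force: 0.0
```

```bash
python3 -c "
from h import *
go(.541,-.3375,.032,70.25)"
```

```text
t 15.5333 pos [ 0.5435 -0.3355  0.1163] yaw 70.8 d_tool [ 0.0018 -0.0027  0.0843] rows 2.1092116369312963 turn 0.0097 w 0.0858 F [0.09 0.27 0.2 ] ff 0.0 j [-0.57  0.58  1.67  0.    0.89 -1.81]
```

Emit:
{"api": "apply_moves", "payload": {"increments": [[0.0018, -0.0027, 0, 0.009], [0, 0, 0.015, 0], [0, 0, 0.02, 0], [0, 0, 0.02, 0], [0, 0, 0.015, 0], [0, 0, 0.009, 0], [0, 0, 0.004, 0], [0, 0, 0, 0]]}}

```text
time_s: 16.2
position: [0.5397, -0.3374, 0.0314]
tool_rot: [[-0.941, 0.339, -0.001], [0.339, 0.941, 0.0], [0.001, 0.0, -1.0]]
contact_force: [-0.5, 0.3, 0.2]
gripper_width: 0.998
finger_force: 0.0
```

```bash
python3 -c "
from h import *
go(.541,-.3375,.032,70.25)"
```

```text
t 16.2 pos [ 0.5397 -0.3374  0.0314] yaw 70.19 d_tool [-0.0013  0.0003 -0.0006] rows 0.03626265642930076 turn -0.0011 w 0.0853 F [-0.45  0.31  0.23] ff 0.0 j [-0.58  0.7   1.69 -0.    0.75 -1.8 ]
```

Emit:
{"api": "apply_moves", "payload": {"increments": [[0, 0, 0, 0], [0, 0, 0, 0], [0, 0, 0, 0], [0, 0, 0, 0], [0, 0, 0, 0]], "claw": 0.05, "force": 60}}

```text
time_s: 16.62
position: [0.5408, -0.3381, 0.0332]
tool_rot: [[-0.941, 0.339, 0.002], [0.339, 0.941, -0.001], [-0.002, -0.001, -1.0]]
contact_force: [-0.3, 0.2, 7.5]
gripper_width: 0.738
finger_force: 66.9
```

Emit:
{"api": "apply_moves", "payload": {"increments": [[0, 0, -0.004, 0], [0, 0, -0.01, 0], [0, 0, -0.02, 0], [0, 0, -0.02, 0], [0, 0, -0.02, 0], [0, 0, -0.02, 0], [0, 0, -0.01, 0], [0, 0, 0, 0]]}}

```text
time_s: 17.28
position: [0.5412, -0.3383, 0.1388]
tool_rot: [[-0.941, 0.339, 0.004], [0.339, 0.941, -0.003], [-0.005, -0.001, -1.0]]
contact_force: [0.5, -0.5, -1.2]
gripper_width: 0.743
finger_force: 66.2
```

Emit:
{"api": "apply_moves", "payload": {"increments": [[0, 0, -0.015, 0], [0, 0, -0.025, 0], [0, 0, -0.025, 0], [0, 0, -0.025, 0], [0.004, 0.016, -0.012, 0], [0.008, 0.03, 0, 0], [0.008, 0.032, 0, 0], [0.008, 0.032, 0, 0]]}}

```text
time_s: 17.95
position: [0.5499, -0.2226, 0.2367]
tool_rot: [[-0.94, 0.34, -0.002], [0.34, 0.94, 0.001], [0.002, 0.0, -1.0]]
contact_force: [0.0, -0.5, -1.4]
gripper_width: 0.742
finger_force: 66.2
```

Emit:
{"api": "apply_moves", "payload": {"increments": [[0.008, 0.032, 0, 0], [0.008, 0.032, 0, 0], [0.008, 0.032, 0, 0], [0.008, 0.032, 0, 0], [0.008, 0.032, 0, 0], [0.008, 0.032, 0, 0], [0.008, 0.032, 0, 0], [0.008, 0.032, 0, 0]]}}

```text
time_s: 18.62
position: [0.5761, 0.0403, 0.2364]
tool_rot: [[-0.941, 0.339, -0.002], [0.339, 0.941, 0.0], [0.002, -0.001, -1.0]]
contact_force: [0.4, 0.2, -1.8]
gripper_width: 0.739
finger_force: 66.2
```

Emit:
{"api": "apply_moves", "payload": {"increments": [[0.008, 0.032, 0, 0], [0.008, 0.032, 0, 0], [0.008, 0.032, 0, -0.03], [0.004, 0.016, 0, -0.05], [0, 0, 0, -0.06], [0, 0, 0, -0.05], [0, 0, 0, -0.03], [0, 0, 0, 0]]}}

```text
time_s: 19.28
position: [0.5871, 0.1536, 0.2362]
tool_rot: [[-0.992, 0.124, -0.003], [0.124, 0.992, -0.001], [0.003, -0.001, -1.0]]
contact_force: [0.0, -0.4, -1.0]
gripper_width: 0.747
finger_force: 66.2
```

Emit:
{"api": "apply_moves", "payload": {"increments": [[0, 0, 0, 0], [0, 0, 0, 0], [0, 0, 0, 0]]}}

```text
time_s: 19.53
position: [0.5882, 0.1529, 0.2374]
tool_rot: [[-0.992, 0.126, -0.001], [0.126, 0.992, -0.0], [0.001, -0.0, -1.0]]
contact_force: [0.0, -0.1, -2.1]
gripper_width: 0.736
finger_force: 66.2
```

```bash
python3 -c "
from h import *
go(.5962,.2477,.20,82.85)"
```

```text
t 19.5333 pos [0.5882 0.1529 0.2374] yaw 82.75 d_tool [0.004  0.095  0.0374] rows 2.554433300798317 turn -0.0018 w 0.0629 F [ 0.04 -0.06 -2.14] ff 66.24 j [ 0.23  0.39  1.66  0.    1.09 -1.21]
```

Emit:
{"api": "apply_moves", "payload": {"increments": [[0.001, 0.015, 0, 0], [0.001, 0.03, 0, 0], [0.001, 0.03, 0, 0], [0.001, 0.02, 0.01, 0], [0, 0, 0.015, 0], [0, 0, 0.01, 0], [0, 0, 0, 0], [0, 0, 0, 0]]}}

```text
time_s: 20.2
position: [0.5959, 0.2474, 0.2021]
tool_rot: [[-0.992, 0.126, -0.002], [0.126, 0.992, -0.001], [0.002, -0.001, -1.0]]
contact_force: [-0.1, -0.2, -1.3]
gripper_width: 0.737
finger_force: 66.5
```

Emit:
{"api": "apply_moves", "payload": {"increments": [[0, 0, 0, 0], [0, 0, 0, 0]]}}

```text
time_s: 20.37
position: [0.5971, 0.2473, 0.2037]
tool_rot: [[-0.992, 0.126, 0.001], [0.126, 0.992, 0.001], [-0.001, 0.001, -1.0]]
contact_force: [0.8, 0.7, -0.6]
gripper_width: 0.736
finger_force: 66.5
```

Run:
```python
from h import *
np.set_printoptions(precision=4,suppress=True)
go(.5962,.2477,.147,82.85)
s=capture("scene");t=capture("top");np.save("s3.npy",s);np.save("t3.npy",t)
S=observe();p=S["position"];th=np.arctan2(S["tool_rot"][1,1],S["tool_rot"][0,1])-np.pi/2+np.radians(70.19-70.25)
u=np.array([np.cos(th),np.sin(th)]);v=np.array([-u[1],u[0]]);z=p[2]-.0332+.028
L=np.array([[.0723,.0195],[.0723,-.0195],[-.0723,.0207],[-.0723,-.0207]])
for n,im in(("scene",s),("top",t)):
    for k in range(4):
        q=proj(n,np.r_[p[:2]+(L[k,0]-.0031)*u+(L[k,1]+.0006)*v,z])[0];g=im.astype(int).mean(2);c=np.round(q).astype(int)
        print(n,k,q);print("\n".join(" ".join("%3d"%(im[y,x].astype(int).sum()//3) for x in range(c[0]-6,c[0]+7)) for y in range(c[1]-5,c[1]+6)))
```

```text
t 20.3667 pos [0.5971 0.2473 0.2037] yaw 82.73 d_tool [0.001  0.0002 0.0567] rows 1.4186095575473165 turn -0.002 w 0.0629 F [ 0.83  0.68 -0.62] ff 66.47 j [ 0.37  0.48  1.6   0.    1.05 -1.07]
scene 0 [299.4122 285.8418]
137 138 138 137 138 138 137 137 136 139 134 114  38
139 137 137 137 137 138 137 136 137 136 137 133 105
137 137 137 137 137 138 137 138 137 137 137 137 133
138 138 136 139 137 138 135 130 129 135 137 137 137
137 137 138 139 137 131 109  86  95 118 136 137 137
137 138 137 138 137 125  81  60  64 100 133 136 137
137 137 139 137 138 127  85  60  64 101 133 136 137
137 139 138 138 137 135 125 103 102 124 137 137 136
138 139 138 137 138 137 137 132 132 135 138 137 137
137 138 139 138 138 138 138 139 137 137 138 137 137
138 138 138 138 137 137 138 137 137 138 138 137 137
scene 1 [290.5981 273.065 ]
137 138 138 138 136 137 137 138 137 132 107  39  23
138 135 138 137 137 137 137 138 137 137 134 104  27
136 137 137 138 138 136 137 136 137 137 138 123  64
136 138 138 137 139 133 124 134 137 138 137 134 116
138 137 139 137 132 114 115 128 125 137 137 138 135
138 137 137 137 136
[... 3184 characters left out ...]
55 159 160 156 153 152 149 145 143 140 134 130 128
160 160 159 160 157 155 152 147 145 141 136 132 130
top 3 [173.6701 201.5808]
131 185 201 203 129 165 197 201 192 118  81  81  82
150 163 196 203 160 124 187 202 205 131  85  82  80
142 119 187 202 186 119 168 194 200 161 101  82  83
135 118 179 198 198 134 135 184 193 186 119  86  82
100 102 147 190 196 164 113 174 188 191 151  97  82
 87  84  88 178 191 189 118 149 181 185 181 112  81
115 110  97 156 182 186 144 106 167 182 184 121  85
124 119 117 121 161 181 166 112 144 173 176 150  99
127 122 119 114 128 153 174 128 106 162 173 173 114
129 124 121 116 110 114 146 142 101 155 168 168 142
130 126 123 119 114 109 108 142  89 129 159 163 161
```

Run:
```python
from h import *
np.set_printoptions(precision=4,suppress=True)
z=.1985
h={k:onz(n,uv,z)[:2] for k,(n,uv) in dict(sfl=("scene",(300.4,286.45)),sfr=("scene",(291.5,273.)),srl=("scene",(346.4,258.1)),tfr=("top",(181.5,155.45))).items()}
p=dict(sfl=(.6675,.2616),sfr=(.6606,.2205),srl=(.5254,.2791),tfr=(.6642,.2162))
for k in h:print(k,h[k],"hole-post",h[k]-p[k])
print("tri fr",tri((291.5,273.),(181.5,155.45)))
```

```text
sfl [0.6673 0.2612] hole-post [-0.0002 -0.0004]
sfr [0.6613 0.2211] hole-post [0.0007 0.0006]
srl [0.5246 0.2783] hole-post [-0.0008 -0.0008]
tfr [0.6659 0.2187] hole-post [0.0017 0.0025]
tri fr (array([0.6639, 0.22  , 0.2011]), np.float64(0.004892766971559997))
```

Holes and posts agree within about 2 mm, so I descend gently.

Emit:
{"api": "apply_moves", "payload": {"increments": [[0, 0, 0.008, 0], [0, 0, 0.012, 0], [0, 0, 0.012, 0], [0, 0, 0.01, 0], [0, 0, 0.006, 0], [0, 0, 0.004, 0], [0, 0, 0, 0], [0, 0, 0, 0]]}}

```text
time_s: 21.13
position: [0.5965, 0.2477, 0.1505]
tool_rot: [[-0.992, 0.125, -0.0], [0.125, 0.992, -0.0], [0.0, -0.0, -1.0]]
contact_force: [0.8, -0.4, -1.3]
gripper_width: 0.744
finger_force: 66.5
```

Emit:
{"api": "apply_moves", "payload": {"increments": [[0, 0, 0, 0], [0, 0, 0, 0], [0, 0, 0, 0], [0, 0, 0, 0]]}}

```text
time_s: 21.47
position: [0.5967, 0.2478, 0.1513]
tool_rot: [[-0.992, 0.125, 0.001], [0.125, 0.992, 0.0], [-0.001, 0.0, -1.0]]
contact_force: [0.6, 0.2, -1.6]
gripper_width: 0.741
finger_force: 66.5
```

Run:
```python
from h import *
np.set_printoptions(precision=4,suppress=True)
go(.5965,.2475,.149,82.85)
s=capture("scene");t=capture("top")
S=observe();p=S["position"];z=p[2]-.0332+.028
for n,im,ks in(("scene",s,(0,1,2,3)),("top",t,(1,))):
    P={0:(.667,.259),1:(.6624,.2184),2:(.5239,.2764),3:(.5192,.2383)}
    for k in ks:
        q=proj(n,np.r_[P[k],z])[0];c=np.round(q).astype(int)
        print(n,k,c);print("\n".join(" ".join("%3d"%(im[y,x].astype(int).sum()//3) for x in range(c[0]-5,c[0]+6)) for y in range(c[1]-4,c[1]+5)))
```

```text
t 21.4667 pos [0.5967 0.2478 0.1513] yaw 82.8 d_tool [ 0.0002 -0.0003  0.0023] rows 0.058778101281808125 turn -0.0009 w 0.0633 F [ 0.59  0.2  -1.57] ff 66.47 j [ 0.38  0.55  1.63 -0.    0.96 -1.07]
scene 0 [298 293]
138 137 135 137 138 135 136 136 137 132 104
137 137 137 138 136 138 137 136 137 136 127
136 138 136 136 137 136 134 136 136 137 133
137 137 137 137 130 104  99 122 135 136 134
136 137 136 135 117  57  51  88 128 135 135
136 135 137 132 108  49  36  72 119 137 136
137 137 137 135 131 143 141  93 131 137 136
137 137 137 137 136 146 147 130 136 136 137
137 137 138 137 136 136 136 136 137 136 137
scene 1 [289 280]
137 136 136 136 137 136 137 136 136 134 108
137 138 137 136 135 136 137 137 137 138 120
136 136 136 136 136 136 136 137 137 137 133
137 136 137 137 134 124 120 128 137 136 136
138 136 136 134 120  80  66  91 125 136 136
138 137 137 135 113  47  58  78 115 136 135
137 136 137 136 126 124 136  93 123 136 137
137 137 136 138 136 139 143 127 133 137 138
136 137 136 136 137 136 136 136 139 136 135
scene 2 [343 266]
 29  38  37  37  37  36  37  34  34  38  34
 22  27  26 
[... 465 characters left out ...]
  69  68  79  75  66  39
 91  90  88  89  86  82  79  71  63  49  39
 86  86  84  76  72  68  58  51  45  37  33
 61  58  59  56  52  48  45  41  35  30  26
 42  44  43  45  45  38  35  29  26  26  33
 38  37  39  34  33  28  31  32  29  28  34
 31  33  30  24  26  26  29  29  26  31  36
top 1 [184 159]
144 143 144 144 144 143 144 143 144 144 143
143 144 144 143 143 140 139 143 144 144 144
143 143 145 142 131 111 115 139 142 145 145
143 143 143 143 103  64  70 131 144 144 144
143 143 144 143 112  81 122 141 143 145 144
144 144 144 143 134 120 161 150 143 144 144
145 142 144 143 143 143 143 145 144 144 144
117 117 124 133 133 142 144 144 144 143 144
 26  34  60  84  89 111 117 139 144 143 145
```

The white post tips are visible through three of the holes (scene fl (298,295) and fr (289,282), top fr (185,160)), which confirms the alignment. I trim by 1 mm back and 2 mm down, then settle and hand in.

Emit:
{"api": "apply_moves", "payload": {"increments": [[0.001, 0, 0.0015, 0], [0, 0, 0, 0], [0, 0, 0, 0], [0, 0, 0, 0], [0, 0, 0, 0], [0, 0, 0, 0]]}}

```text
time_s: 22.07
position: [0.5955, 0.2478, 0.1493]
tool_rot: [[-0.992, 0.125, -0.0], [0.125, 0.992, -0.0], [0.0, -0.0, -1.0]]
contact_force: [-0.1, 0.0, -2.1]
gripper_width: 0.74
finger_force: 66.5
```

Run:
```python
from h import *
go(.596,.2475,.149,82.85)
print(hand_in())
```

```text
t 22.0667 pos [0.5955 0.2478 0.1493] yaw 82.79 d_tool [-0.0005 -0.0003  0.0003] rows 0.016892908145539107 turn -0.001 w 0.0632 F [-0.12  0.04 -2.05] ff 66.47 j [ 0.38  0.55  1.64 -0.    0.96 -1.07]
the job is handed in; nothing more can be done
None
```

Job handed in at about 22 s, no verdict returned: the blue pack is flat in the tray and the tray is pushed home. The shell is held level with its holes about 2 mm or less off the posts and about 13 mm above their tips, by my camera measurements.

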